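Fetch the longer slide rack from closed instrument cases

ROBOT

A 6-joint arm with a two-finger parallel gripper is mounted at the origin on the work surface. World frame = base frame: x ahead of the robot, y to its left, z up, the work surface at z = 0. Lengths are in mm, angles in degrees, forces in N, time in s.
With the tool pointing down it reaches from about 300 to 850 mm from the base axis. Payload 4.2 kg.
Tool frame: the origin (TCP) lies between the finger pads; the fingertips stand 14 mm ahead of it and the grasp point (between the pads) lies 5 mm behind it (env.finger_overhang is the distance from the TCP to the fingertips, in mm); z points along the fingers, y is the line along which they close (so a half turn about z gives the same grasp; the last joint's range is limited). The gripper opens to 91 mm and grips with 3 to 60 N. Pads are 32 mm wide; open, the fingers measure 118 mm over their backs; the gripper's body (76 mm by 178 mm) begins 60 mm behind the grasp point.
Start: joints at [-1.146, 18.312, 89.639, -0, 72.044, -1.146], TCP at [575.015, 0, 227.976] pointing down, gripper open.
Joint ranges: [-177.97, 177.97], [-48.28, 115.42], [12.27, 149.76], [-77.06, 257.06], [2.81, 150.46], [-146.56, 146.56]. Speed limits (degrees/s): [147.25, 147.25, 180, 180, 180, 180].

INTERFACE

Orientations are given as [roll, pitch, yaw] about the fixed x, y, z axes, in that order (R = Rz(yaw) Ry(pitch) Rx(roll)).
In Python, from workcell import status, cams, env, finder gives the robot as it stands.
- The arm moves only by the tool apply_moves, never from a script. Its argument "increments" is a list of rows, each a list of 7 numbers: the opening, from -1 (shut) to 1 (fully open), then the shift along the world's x, y, z in m, then the turn, a rotation vector about the world's x, y, z in degrees. In form: [[gripper, x, y, z, ax, ay, az], ...]. A call has 1 to 5 rows; each row shifts and turns the commanded pose from where the row before left it; what a row does not reach is not made up. A row lasts 1/12 s, in which the tool goes at most 41.7 mm and 7.16 degrees, less where a joint would pass 70% of its speed; a pose out of reach is approached as far as the arm can. A call with a gripper value outside its range is refused whole. The fingers move at their own pace and stop on an object; "newtons" is the grip in N (left out, the last holds). Time passes only in rows, so rows that do not move let the fingers close. It gives the time, the measured TCP pose, the force, the opening and the grip force at its end, in the units of the state.
- status.state(): the state, without advancing time (a new reading comes with each control period).
- cams.grab_frame(name): name is "scene" or "side" or "wrist"; returns a dict with "color" (384x512x3 uint8, red, green, blue), "intrinsics" (3x3 intrinsics, pixels), "R" (3x3) and "t" (3): a world point X has camera coordinates R X + t. Camera axes: x right, y down, z forward; pixel columns grow to the right and rows downward; lengths in mm; the calibration is good to about 2 mm. A picture is of the moment at which its call begins. There is no depth.
- env.job_done(): hands the job in; it is judged then, once.
Trained networks look in the newest picture that a camera, given by its name, has taken for a name from the list of things; names that differ only in an ending like _2 or _b are one class to them, and where a whole thing is asked for, a point or a joint stands for the part that bears it (a point fixed in the world has none). Each returns a list of dicts, best first, with "score" (0 to 1); they miss things now and then, are a little off and sometimes report something else, mostly with a low value. They report only what shows in the picture. A call takes as long as a camera call. They do not tell look-alikes from the thing itself.
- finder.boxes_of(query, camera): "rect" ([left, top, width, height] in pixels, round what is visible of it).
- finder.trace(query, camera): "pixels" (384x512 bool, what is visible of it) and "rect" ([left, top, width, height] in pixels, round what is visible of it).
The state is a dict: "time_s": time; "qpos": joint angles; "qvel": joint speeds; "effort": joint torques, N m; "ee_pos": TCP position; "ee_rot": TCP orientation; "force": force on the tool from outside, world axes, zero at the start; "torque": the same for the moment, N m; "gripper_width": finger opening in mm; "gripper_force": force on a finger pad.
Only numpy, scipy, OpenCV 4.12 (cv2) and the standard library are available. Lean on these libraries where they do the work, as an engineer would, in place of code of your own. Each camera call takes 0.05 s, during which the arm holds its last target. There are 200 camera calls.

TASK

The two closed metal cases hold one slide rack each: open both lids right up so that both racks can be seen and compared, then take out the longer rack and set it down gently (do not drop it) upright, flat on the floor of the open steel tray. Then shut the case with the shorter rack, which stays inside it, and leave the emptied case standing open. Do not disturb the jug, the bottle or the jar.

Things in the scene. Friction and masses are not known exactly. Their poses are not given: they have to be found in the camera images.
- case_a: One of two identical aluminium instrument cases, 150 (x) x 160 (y) x 65 mm high without lid, walls and floor 5 mm, fixed to the bench; inside 140 x 150 mm. Origin at the centre of its underside, z up, +x towards the hinge side (away from the robot). It stands left, right or in the middle, turned up to 0.18 rad. Which of the cases holds the longer rack is drawn at each start.
- case_b: The other case, same in every way; see case_a.
- lid_a (a joint): Lid of case_a: flat plate 150 x 160 x 8 mm, hinged along the case's far (+x) top edge. 0 = shut, grows as it opens upward, stop at 1.75 rad (leaning a little back from upright). The hinge is stiff: the lid stays at whatever angle it is left; about 2 to 3 N at the handle moves it.
- lid_b (a joint): Lid of case_b; the same as lid_a.
- lid_a_handle (a point): Middle of the bar handle of lid_a (moves with the lid; axes as the case's when shut): round black bar 11 mm thick, 80 mm long, parallel to the hinge (y), on two posts 68 mm apart, bar centre 35 mm above the lid's top face and 120 mm nearer the robot than the hinge when shut (the bar is then about 108 mm above the bench). It can be pinched from above and turns in a light to medium grip as the lid swings.
- lid_b_handle (a point): Middle of the bar handle of lid_b; see lid_a_handle.
- lid_a_hinge (a point): Middle of the hinge line of lid_a, 65 mm above the bench; the hinge axis is its y axis. The handle's bar lies 120 mm from it along the lid and 43 mm off at right angles to it.
- lid_b_hinge (a point): Middle of the hinge line of lid_b; see lid_a_hinge.
- long_rack_mid (a point): Centre, half-way up, of the longer slide rack: black plastic trough 104 mm long (its x) x 44 wide x 22 high with nine white dividers, and a square carrying bar 10 mm wide and 10 mm high running the full length over its middle, on end posts; 52 mm tall in all, this point 26 mm above its underside, the bar's centre 21 mm above this point. About 0.2 kg. It stands upright on the floor of one of the cases, roughly along the case's x (within 0.5 rad).
- short_rack_mid (a point): Centre, half-way up, of the shorter slide rack: like the longer one but 64 mm long, with five dividers. About 0.14 kg. It stands in the other case.
- long_rack: The longer rack; origin at the centre of its underside, x along its length, z up.
- tray: Open steel tray 170 (x) x 190 (y) x 22 mm high, walls and floor 4 mm, fixed to the bench, empty. Origin at the centre of its underside.
- jug: Bystander: white plastic jug with a handle, 96 mm across, 120 mm high, loose. Origin at the centre of its underside.
- bottle: Bystander: yellow plastic bottle with white cap, 72 mm across, 190 mm high, loose. Origin at the centre of its underside.
- jar: Bystander: amber jar with black cap, 64 mm across, 70 mm high, loose, beyond the cases. Origin at the centre of its underside.
There are look-alikes about, which are no part of the job. What is shaped like the case_a but brown or purple is not meant.

How it is judged:
By the outcome, as a careful person would: the job done as asked, in the order asked, and still so for the second after the job is handed in, with the robot touching nothing.
It also fails if it takes over 72 s, if anything falls off the work surface, if the arm or the gripper's body presses on something with over 40 N, if the wrist force passes 120 N, or if a joint passes its speed limit or range.

## Working session

There is one attempt and no reset: what is moved stays moved. The work goes in short steps, Python scripts to look and compute and a tool call to move; the robot and the scene stay as the last step left them, time stands still between calls to the robot, and variables do not carry over. Pictures are saved under pics/ and viewed, at most 10 in all, crops included, and the job is handed in when it is done.

Besides the shell and the picture viewer there is one more tool, called after "Call:" as name(argument=value, ...) on one line, values as JSON. apply_moves: Moves the arm, as the interface text tells. Its arguments: {"type":"object","properties":{"increments":{"type":"array","items":{"type":"array","items":{"type":"number"}}},"newtons":{"type":"number"}},"required":["increments"]}

```bash
mkdir -p pics; ls; python3 - <<'E'
from workcell import status,cams,env,finder
import cv2,numpy as np
ims=[]
for n in("scene","side"):
    f=cams.grab_frame(n); ims.append(f["color"][:,:,::-1])
    print(n,f["intrinsics"].tolist(),np.round(f["R"],4).tolist(),f["t"].tolist())
    for q in("case_a","lid_a_handle","tray","jug","bottle","jar"):
        print(q,[(np.round(d["rect"]).tolist(),round(d["score"],2)) for d in finder.boxes_of(q,n)])
cv2.imwrite("pics/a.png",ims[0]);cv2.imwrite("pics/b.png",ims[1])
print(status.state())
E
```

```text
pics
scene [[375.1934069400286, 0.0, 252.83906665018083], [0.0, 375.1934069400286, 194.63466963794272], [0.0, 0.0, 1.0]] [[0.7777, 0.6285, -0.0137], [0.4978, -0.6289, -0.5972], [-0.384, 0.4576, -0.802]] [-413.4927671649259, -194.51251055391285, 1589.176368472281]
case_a [([121.0, 180.0, 66.0, 61.0], 0.98), ([258.0, 140.0, 58.0, 55.0], 0.97), ([166.0, 215.0, 63.0, 68.0], 0.94), ([313.0, 180.0, 62.0, 61.0], 0.91), ([216.0, 256.0, 67.0, 74.0], 0.65), ([69.0, 238.0, 76.0, 68.0], 0.57)]
lid_a_handle [([121.0, 182.0, 60.0, 50.0], 0.93), ([313.0, 186.0, 62.0, 48.0], 0.82), ([216.0, 254.0, 69.0, 70.0], 0.69), ([67.0, 239.0, 71.0, 60.0], 0.68), ([166.0, 216.0, 62.0, 54.0], 0.56)]
tray [([222.0, 178.0, 68.0, 63.0], 0.83), ([291.0, 239.0, 17.0, 26.0], 0.19)]
jug [([313.0, 104.0, 26.0, 36.0], 0.92), ([268.0, 139.0, 48.0, 40.0], 0.32)]
bottle [([143.0, 307.0, 34.0, 40.0], 0.59)]
jar [([290.0, 240.0, 18.0, 26.0], 0.86), ([222.0, 178.0, 67.0, 64.0], 0.18)]
side [[356.5235382020513, 0.0, 256.56072987521225], [0.0, 356.5235382020513, 186.6744387835078], [0.0, 0.0, 1.0]] [[-0.9975, -0.0655, 0.026], [-
[... 714 characters left out ...]
0.0, 29.0], 0.61)]
{'time_s': 0.7, 'qpos': array([-1.14574605e+00,  1.83102281e+01,  8.96390289e+01,  6.19910742e-04,
        7.20430210e+01, -1.14424017e+00]), 'qvel': array([ 0.01231776,  0.01502461,  0.02621981,  0.03196674, -0.03250555,
       -0.04292251]), 'effort': array([-6.40059643e-04, -4.12221980e+01, -2.32191736e+01,  7.25622056e-02,
        3.76542122e-02,  7.88511869e-06]), 'ee_pos': array([5.75017995e+02, 5.41970548e-03, 2.27992506e+02]), 'ee_rot': array([ 1.79992268e+02, -4.35418864e-04,  8.99983031e+01]), 'force': array([-1.54585753, -0.80935886, -0.44291893]), 'torque': array([-0.00743744,  0.00644343,  0.00118345]), 'gripper_force': 0.0, 'gripper_width': 91.25955323150428}
```

```bash
python3 - <<'E'
import cv2
a=cv2.imread("pics/a.png");b=cv2.imread("pics/b.png")
cv2.imwrite("pics/a2.png",cv2.resize(a[90:360,40:400],None,fx=2.2,fy=2.2,interpolation=cv2.INTER_CUBIC))
cv2.imwrite("pics/b2.png",cv2.resize(b[100:384,70:400],None,fx=2.1,fy=2.1,interpolation=cv2.INTER_CUBIC))
E
```

```text
(no output)
```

View pics/a2.png

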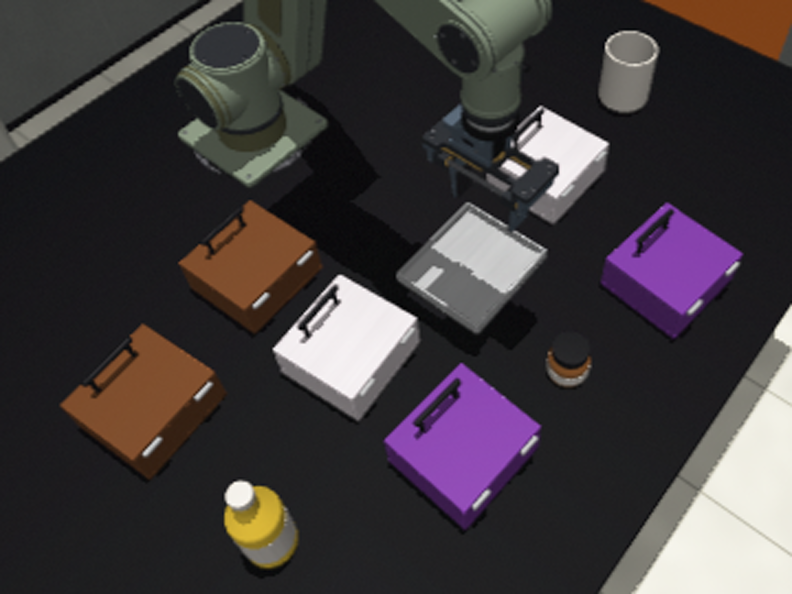

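View pics/b2.png

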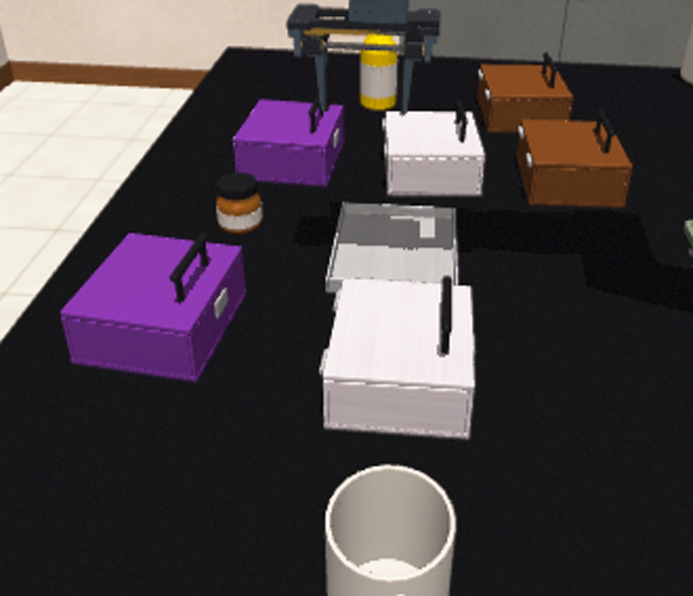

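```bash
cat > h.py <<'E'
import numpy as np,cv2
from scipy.optimize import least_squares
from workcell import status,cams,env,finder
def proj(f,X):
    c=np.atleast_2d(X)@np.array(f["R"]).T+np.array(f["t"]); u=c@np.array(f["intrinsics"]).T
    return u[:,:2]/u[:,2:]
def ray(f,uv,z):
    R=np.array(f["R"]);C=-R.T@np.array(f["t"]);d=R.T@np.linalg.inv(f["intrinsics"])@[uv[0],uv[1],1]
    return C+d*(z-C[2])/d[2]
def fit(obs,x0):
    # obs: list (frame, local xyz, uv)
    def P(p,X):
        c,s=np.cos(p[2]),np.sin(p[2]);return np.array([p[0]+c*X[0]-s*X[1],p[1]+s*X[0]+c*X[1],X[2]])
    r=least_squares(lambda p:np.concatenate([proj(f,P(p,X))[0]-uv for f,X,uv in obs]),x0,loss='soft_l1',x_scale=[10,10,.1])
    return r.x,np.round(r.fun.reshape(-1,2),1)
E
python3 - <<'E'
from h import *
s=cams.grab_frame("scene");d=cams.grab_frame("side")
S=lambda u,v:np.array([u/2.2+40,v/2.2+90]);D=lambda u,v:np.array([u/2.1+70,v/2.1+100])
k=lambda a,b,z:(75*a,80*b,z)
R=[(s,k(-1,1,73),S(340,276)),(s,k(1,1,73),S(419,330)),(s,k(1,-1,73),S(358,386)),(s,k(-1,-1,73),S(275,345)),(s,k(-1,-1,0),S(280,378)),(s,k(1,-1,0),S(358,416)),(s,k(1,1,0),S(416,357)),
(d,k(1,1,73),D(391,158)),(d,k(-1,1,73),D(483,156)),(d,k(1,-1,73),D(386,115)),(d,k(-1,-1,73),D(477,112)),(d,k(1,1,0),D(395,195)),(d,k(-1,1,0),D(481,194))]
L=[(s,k(1,1,73),S(609,147)),(s,k(1,-1,73),S(557,192)),(s,k(1,-1,0),S(555,220)),(s,k(1,1,0),S(604,178)),
(d,k(1,1,73),D(325,379)),(d,k(-1,1,73),D(475,382)),(d,k(1,-1,73),D(337,282)),(d,k(-1,-1,73),D(471,286)),(d,k(1,1,0),D(325,428)),(d,k(-1,1,0),D(470,437))]
t=lambda a,b:(85*a,95*b,22)
T=[(s,t(-1,1),S(470,204)),(s,t(1,1),S(547,253)),(s,t(1,-1),S(478,330)),(s,t(-1,-1),S(397,275)),(d,t(1,-1),D(341,205)),(d,t(-1,-1),D(457,207)),(d,t(1,1),D(328,288))]
for n,o,x in(("R",R,(550,-200,0)),("L",L,(550,250,0)),("T",T,(550,0,0))):
    p,r=fit(o,x); print(n,np.round(p,3),r.tolist())
    h=lambda X:np.round([p[0]+np.cos(p[2])*X[0]-np.sin(p[2])*X[1],p[1]+np.sin(p[2])*X[0]+np.cos(p[2])*X[1]],1)
    print("hinge",h((75,0)),"handle",h((-45,0)))
for n,z,su,sd in(("jug",60,(626,72),(390,540)),("bot",95,(260,525),(380,72)),("jar",35,(570,360),(240,203))):
    print(n,ray(s,S(*su),z),ray(d,D(*sd),z))
E
```

```text
R [ 4.83363e+02 -2.31969e+02  1.07000e-01] [[-0.5, -3.0], [-1.0, -7.6], [-2.5, 4.2], [-1.3, 0.1], [0.8, -4.5], [0.3, 0.3], [1.7, -9.1], [-1.1, -1.9], [1.2, -0.8], [-0.4, -1.9], [-2.6, -0.2], [-3.6, -0.0], [0.2, 0.5]]
hinge [ 557.9 -223.9] handle [ 438.6 -236.8]
L [5.07226e+02 2.54456e+02 2.10000e-02] [[-0.3, -3.4], [0.3, 1.6], [-0.2, 0.9], [-0.2, -5.1], [-0.9, -0.9], [0.5, 1.4], [1.5, -1.7], [-1.1, -0.6], [-0.3, 0.7], [0.1, 0.2]]
hinge [582.2 256. ] handle [462.2 253.5]
T [5.30993e+02 1.15340e+01 1.20000e-02] [[-1.2, -1.7], [-0.0, -2.0], [-0.3, -1.6], [-0.5, -1.6], [-0.5, -2.1], [-1.8, -0.3], [-2.3, -5.3]]
hinge [606.   12.4] handle [486.  11.]
jug [504.92787627 515.85903377  60.        ] [503.45293983 496.84162991  60.        ]
bot [ 607.98441736 -511.86425454   95.        ] [ 585.62892997 -428.91526414   95.        ]
jar [767.31871146 -46.51727197  35.        ] [757.47362031 -38.84754842  35.        ]
```

Call:
apply_moves(increments=[[1,-0.02,-0.033,0,0,0,0],[1,-0.02,-0.033,0,0,0,0],[1,-0.02,-0.033,0,0,0,0],[1,-0.02,-0.033,0,0,0,0]])

```text
time_s: 1.13
ee_pos: [494.0, -133.0, 228.0]
ee_rot: [180.0, 0.0, 90.1]
force: [-0.1, -0.6, 0.0]
gripper_width: 91.2
gripper_force: 0.0
```

Call:
apply_moves(increments=[[1,-0.02,-0.033,0,0,0,0],[1,-0.02,-0.033,0,0,0,0],[1,-0.015,-0.033,0,0,0,6],[1,0,0,0,0,0,0]])

```text
time_s: 1.47
ee_pos: [437.5, -235.8, 228.2]
ee_rot: [-179.9, 0.2, 95.9]
force: [0.1, 0.1, 0.4]
gripper_width: 91.1
gripper_force: 0.0
```

```bash
python3 - <<'E'
from h import *
f=cams.grab_frame("wrist"); np.save("w1.npy",f,allow_pickle=True)
cv2.imwrite("pics/w1.png",f["color"][:,:,::-1])
print(np.round(f["R"],3).tolist(),f["t"],f["intrinsics"],-np.array(f["R"]).T@f["t"])
print([(d["rect"],d["score"]) for d in finder.boxes_of("lid_a_handle","wrist")])
x=status.state();print(x["ee_pos"],x["ee_rot"])
E
```

```text
[[0.995, 0.103, -0.001], [0.1, -0.956, 0.277], [0.028, -0.275, -0.961]] [-411.23724846 -300.15761261  314.41924023] [[315.28734275   0.         257.61749633]
 [  0.         315.28734275 192.35741937]
 [  0.           0.           1.        ]] [ 430.26751586 -157.74806641  384.7798564 ]
[([140.0, 307.0, 58.7, 34.8], 0.89), ([231.8, 105.3, 155.6, 149.4], 0.85), ([0.9, 61.9, 158.3, 169.9], 0.81), ([445.7, 135.0, 66.3, 104.1], 0.7)]
[ 439.61346243 -231.8594244   228.10385584] [ 1.79961553e+02 -1.74057153e-02  9.57629557e+01]
```

View pics/w1.png

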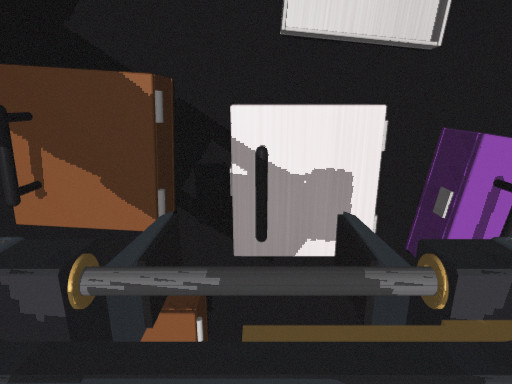

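```bash
python3 - <<'E'
from h import *
f=np.load("w1.npy",allow_pickle=True).item()
for uv in((231,104),(385,104),(380,257),(233,257)):print(ray(f,uv,73))
for uv in((262,149),(261,238),(262,193)):print(ray(f,uv,108))
for uv in((282,34),(441,45)):print("tray",ray(f,uv,22))
o=[(f,(-75,80,73),(231,104)),(f,(75,80,73),(385,104)),(f,(75,-80,73),(380,257)),(f,(-75,-80,73),(233,257)),(f,(-45,37,108),(262,149)),(f,(-45,-37,108),(261,238))]
print(fit(o,(483,-200,.1)))
E
```

```text
[ 404.95437119 -162.6554817    73.        ]
[ 550.76142777 -147.49905034   73.        ]
[ 579.88731202 -306.39657842   73.        ]
[ 420.04408953 -323.10230713   73.        ]
[ 437.94478558 -197.25330025  108.        ]
[ 446.10215844 -281.79429073  108.        ]
[ 442.26118541 -237.28235598  108.        ]
tray [448.22793545 -87.64491669  22.        ]
tray [616.33662919 -80.81018616  22.        ]
(array([ 4.86924672e+02, -2.34911237e+02,  1.04581388e-01]), array([[-1.1,  0.5],
       [ 2.5,  0.3],
       [-9.1, -0.7],
       [ 0.6, -0.6],
       [-0.3,  6.3],
       [ 0.5, -5.2]]))
```

Call:
apply_moves(increments=[[1,0.0025,-0.004,-0.03,0,0,0],[1,0,-0.003,-0.03,0,0,0],[1,0,0,-0.03,0,0,0],[1,0,0,-0.0325,0,0,0],[-0.4,0,0,0,0,0,0]], newtons=15)

```text
time_s: 1.98
ee_pos: [439.6, -234.5, 100.3]
ee_rot: [-179.5, -0.4, 96.1]
force: [-0.3, 0.0, 0.2]
gripper_width: 86.9
gripper_force: 0.0
```

Call:
apply_moves(increments=[[-1,0,0,0,0,0,0],[-1,0,0,0,0,0,0],[-1,0,0,0,0,0,0],[-1,0,0,0,0,0,0],[-1,0,0,0,0,0,0]])

```text
time_s: 2.4
ee_pos: [443.4, -238.3, 107.0]
ee_rot: [179.9, 0.1, 96.0]
force: [0.1, -0.2, -0.1]
gripper_width: 53.8
gripper_force: 0.0
```

Call:
apply_moves(increments=[[-1,0,0,-0.001,0,0,0],[-1,0,0,0,0,0,0],[-1,0,0,0,0,0,0],[-1,0,0,0,0,0,0],[-1,0,0,0,0,0,0]])

```text
time_s: 2.82
ee_pos: [442.5, -238.0, 104.5]
ee_rot: [180.0, -0.0, 96.0]
force: [1.0, -0.7, 0.5]
gripper_width: 20.4
gripper_force: 0.0
```

Call:
apply_moves(increments=[[-1,0,0,0,0,0,0],[-1,0,0,0,0,0,0],[-1,0,0,0,0,0,0]])

```text
time_s: 3.07
ee_pos: [440.7, -238.2, 104.4]
ee_rot: [-179.8, -0.0, 96.0]
force: [-4.7, -1.0, 2.3]
gripper_width: 10.7
gripper_force: 15.0
```

Call:
apply_moves(increments=[[-1,0.0092,0.001,0.0202,0,0,0],[-1,0.0126,0.0013,0.0183,0,0,0],[-1,0.0155,0.0016,0.0158,0,0,0],[-1,0.018,0.0019,0.0128,0,0,0]])

```text
time_s: 3.4
ee_pos: [493.1, -232.7, 172.9]
ee_rot: [-179.4, -0.0, 96.0]
force: [-12.1, -2.6, 10.3]
gripper_width: 10.3
gripper_force: 15.0
```

Call:
apply_moves(increments=[[-1,0.02,0.0021,0.0095,0,0,0],[-1,0.0213,0.0022,0.0058,0,0,0],[-1,0.022,0.0023,0.002,0,0,0]])

```text
time_s: 3.65
ee_pos: [560.7, -225.9, 190.9]
ee_rot: [-179.9, 0.1, 96.0]
force: [-3.2, -1.7, 2.6]
gripper_width: 10.6
gripper_force: 15.0
```

Call:
apply_moves(increments=[[-1,0.022,0.0023,-0.0018,0,0,0],[-1,0.0214,0.0022,-0.0056,0,0,0],[-1,0.018,0.0019,-0.0082,0,0,0],[-1,0,0,0,0,0,0],[-1,0,0,0,0,0,0]])

```text
time_s: 4.07
ee_pos: [623.1, -219.3, 172.2]
ee_rot: [-180.0, 0.0, 96.0]
force: [1.1, -0.6, -2.6]
gripper_width: 10.4
gripper_force: 15.0
```

Call:
apply_moves(increments=[[-0.54,0,0,0,0,0,0],[-0.54,0,0,0,0,0,0],[-0.54,0.001,0,0.01,0,0,0],[-0.54,0.001,0,0.02,0,0,0],[-0.54,0.03,0.002,0.02,0,0,0]])

```text
time_s: 4.48
ee_pos: [649.8, -217.4, 224.5]
ee_rot: [-179.6, -0.1, 95.9]
force: [1.5, -0.3, -0.1]
gripper_width: 21.1
gripper_force: 0.0
```

Call:
apply_moves(increments=[[1,0.005,0.01,0.035,0,0,0],[1,-0.016,0.034,0.005,0,0,0],[1,-0.016,0.034,0,0,0,0],[1,-0.016,0.034,0,0,0,0],[1,-0.016,0.034,0,0,0,-5]])

```text
time_s: 4.9
ee_pos: [594.6, -70.0, 264.8]
ee_rot: [179.9, -0.0, 90.9]
force: [0.3, -0.5, 0.2]
gripper_width: 51.3
gripper_force: 0.0
```

Call:
apply_moves(increments=[[1,-0.016,0.034,0,0,0,0],[1,-0.016,0.034,0,0,0,0],[1,-0.016,0.034,0,0,0,0],[1,-0.016,0.034,0,0,0,0],[1,-0.016,0.034,0,0,0,0]])

```text
time_s: 5.32
ee_pos: [514.3, 100.2, 264.7]
ee_rot: [179.9, -0.0, 91.0]
force: [1.1, 0.1, -0.5]
gripper_width: 84.2
gripper_force: 0.0
```

Call:
apply_moves(increments=[[1,-0.016,0.034,0,0,0,0],[1,-0.016,0.034,0,0,0,0],[1,-0.016,0.034,0,0,0,0],[1,0,0,0,0,0,0],[1,0,0,0,0,0,0]])

```text
time_s: 5.73
ee_pos: [466.7, 202.2, 264.5]
ee_rot: [179.9, -0.0, 91.2]
force: [0.4, -0.5, -0.5]
gripper_width: 91.1
gripper_force: 0.0
```

```bash
python3 - <<'E'
from h import *
f=cams.grab_frame("wrist"); np.save("w2.npy",f,allow_pickle=True)
g=cams.grab_frame("scene"); cv2.imwrite("pics/w2.png",np.hstack([cv2.resize(f["color"],None,fx=.8,fy=.8)[:,:,::-1],cv2.resize(g["color"][150:350,100:280],(380,307),interpolation=cv2.INTER_CUBIC)[:,:,::-1]]))
print([(d["rect"],d["score"]) for d in finder.boxes_of("lid_a_handle","wrist")])
x=status.state();print(x["ee_pos"],x["ee_rot"])
E
```

```text
[([458.8, 111.7, 52.2, 128.7], 0.79)]
[467.92448529 200.0047595  263.86016768] [ 1.79938939e+02 -4.68003316e-04  9.09419067e+01]
```

View pics/w2.png

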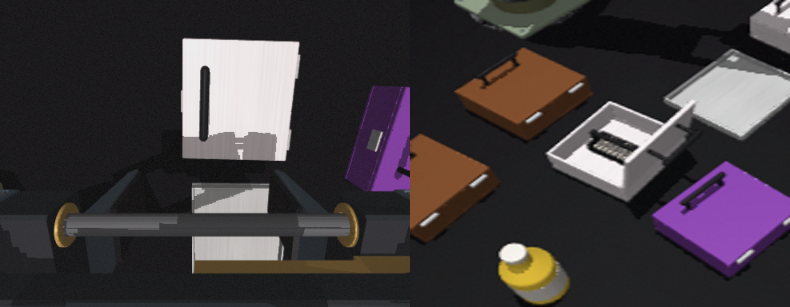

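```bash
python3 - <<'E'
from h import *
f=np.load("w2.npy",allow_pickle=True).item()
o=[(f,(-75,80,73),(227.5,48)),(f,(75,80,73),(374,51)),(f,(75,-80,73),(356,201)),(f,(-75,-80,73),(229,196)),(f,(-45,40,108),(256,82)),(f,(-45,-40,108),(255,177))]
p,r=fit(o,(507,250,0));print(p,r.tolist())
c,s=np.cos(p[2]),np.sin(p[2])
print("handle",p[0]-45*c,p[1]-45*s,ray(f,(255.5,129.5),108))
E
```

```text
[ 5.09175260e+02  2.53399121e+02 -4.70207632e-04] [[-0.1, -0.6], [0.6, -0.0], [1.6, -0.2], [-1.0, 2.1], [0.0, 6.0], [-0.6, -6.0]]
handle 464.1752651289958 253.42028030623493 [464.48277199 254.8228858  108.        ]
```

Call:
apply_moves(increments=[[0.2,-0.002,0.03,-0.02,0,0,-1],[0.2,-0.0015,0.024,-0.03,0,0,0],[0.2,0,0,-0.035,0,0,0],[0.2,0,0,-0.035,0,0,0],[0.2,0,0,-0.039,0,0,0]])

```text
time_s: 6.3
ee_pos: [465.4, 254.2, 103.8]
ee_rot: [179.8, -0.1, 89.9]
force: [0.4, 0.9, -0.2]
gripper_width: 60.8
gripper_force: 0.0
```

Call:
apply_moves(increments=[[0,0,0,0,0,0,0],[-1,0,0,0,0,0,0],[-1,0,0,0,0,0,0],[-1,0,0,0,0,0,0],[-1,0,0,0,0,0,0]])

```text
time_s: 6.72
ee_pos: [465.7, 255.3, 106.7]
ee_rot: [179.7, -0.1, 90.0]
force: [-0.4, -0.9, -0.6]
gripper_width: 27.8
gripper_force: 0.0
```

Call:
apply_moves(increments=[[-1,0,0,0,0,0,0],[-1,0,0,0,0,0,0],[-1,0,0,0,0,0,0],[-1,0,0,0,0,0,0],[-1,0,0,0,0,0,0]])

```text
time_s: 7.13
ee_pos: [463.1, 255.0, 105.2]
ee_rot: [-179.9, -0.0, 90.0]
force: [-3.4, 0.3, 6.6]
gripper_width: 10.6
gripper_force: 15.0
```

Call:
apply_moves(increments=[[-1,0.0093,0,0.0202,0,0,0],[-1,0.0127,0,0.0183,0,0,0],[-1,0.0156,0,0.0158,0,0,0],[-1,0.0181,0,0.0128,0,0,0]])

```text
time_s: 7.47
ee_pos: [514.6, 254.6, 173.0]
ee_rot: [-179.3, 0.1, 90.0]
force: [-13.1, -0.9, 11.4]
gripper_width: 10.0
gripper_force: 15.0
```

Call:
apply_moves(increments=[[-1,0.0201,0,0.0095,0,0,0],[-1,0.0214,0,0.0058,0,0,0],[-1,0.0221,0,0.002,0,0,0]])

```text
time_s: 7.72
ee_pos: [582.9, 254.4, 191.3]
ee_rot: [-180.0, 0.0, 90.0]
force: [-2.8, -1.5, 3.6]
gripper_width: 10.0
gripper_force: 15.0
```

Call:
apply_moves(increments=[[-1,0.0221,0,-0.0018,0,0,0],[-1,0.0215,0,-0.0056,0,0,0],[-1,0.018,0,-0.0082,0,0,0],[-1,0,0,0,0,0,0],[-1,0,0,0,0,0,0]])

```text
time_s: 8.13
ee_pos: [646.1, 254.0, 172.4]
ee_rot: [179.9, 0.1, 90.0]
force: [2.3, -2.7, -1.0]
gripper_width: 10.6
gripper_force: 15.0
```

Call:
apply_moves(increments=[[-0.54,0,0,0,0,0,0],[-0.54,0,0,0,0,0,0],[-0.54,0.001,0,0.01,0,0,0],[-0.54,0.001,0,0.02,0,0,0],[-0.54,0.03,0,0.02,0,0,0]])

```text
time_s: 8.55
ee_pos: [671.6, 255.3, 224.1]
ee_rot: [-179.6, 0.1, 90.1]
force: [1.4, -0.2, -0.8]
gripper_width: 20.8
gripper_force: 0.0
```

Call:
apply_moves(increments=[[0.2,0.005,0,0.035,0,0,0],[0.2,-0.01,-0.02,0.03,0,0,0],[0.2,-0.034,-0.02,0.01,0,0,0],[0.2,-0.04,0,0.01,0,0,0],[0.2,-0.04,0,0,0,0,0]])

```text
time_s: 8.97
ee_pos: [557.4, 214.3, 311.6]
ee_rot: [179.7, -0.1, 89.9]
force: [0.1, -0.0, 1.3]
gripper_width: 51.4
gripper_force: 0.0
```

Call:
apply_moves(increments=[[0.2,-0.04,0,0,0,0,0],[0.2,-0.02,0,0,0,0,0],[0.2,0,0,0,0,0,0],[0.2,0,0,0,0,0,0]])

```text
time_s: 9.3
ee_pos: [497.1, 215.2, 310.0]
ee_rot: [179.8, -0.1, 90.1]
force: [0.3, 1.0, 0.3]
gripper_width: 54.5
gripper_force: 0.0
```

```bash
python3 - <<'E'
from h import *
f=cams.grab_frame("wrist"); np.save("w3.npy",f,allow_pickle=True)
g=cams.grab_frame("scene"); np.save("s3.npy",g,allow_pickle=True)
a=cv2.resize(g["color"][195:295,150:250],(300,300),interpolation=cv2.INTER_CUBIC);b=cv2.resize(g["color"][110:210,240:340],(300,300),interpolation=cv2.INTER_CUBIC)
cv2.imwrite("pics/w3.png",np.hstack([cv2.resize(f["color"],None,fx=.9,fy=.9)[:345,:,::-1],np.pad(np.vstack([a,b])[:345,:,::-1],((0,0),(0,0),(0,0)))]))
for c in("wrist","scene"):
  for q in("long_rack_mid","short_rack_mid"):
    print(c,q,[(np.round(d["rect"]).tolist(),round(d["score"],2)) for d in finder.boxes_of(q,c)])
x=status.state();print(x["ee_pos"],x["ee_rot"])
E
```

```text
wrist long_rack_mid []
wrist short_rack_mid [([245.0, 122.0, 51.0, 34.0], 0.6)]
scene long_rack_mid [([292.0, 132.0, 38.0, 52.0], 0.62), ([184.0, 235.0, 23.0, 20.0], 0.61)]
scene short_rack_mid [([221.0, 179.0, 69.0, 62.0], 0.45)]
[498.82664165 214.83473854 307.57610638] [-1.79972308e+02  1.61132081e-02  8.99720536e+01]
```

View pics/w3.png

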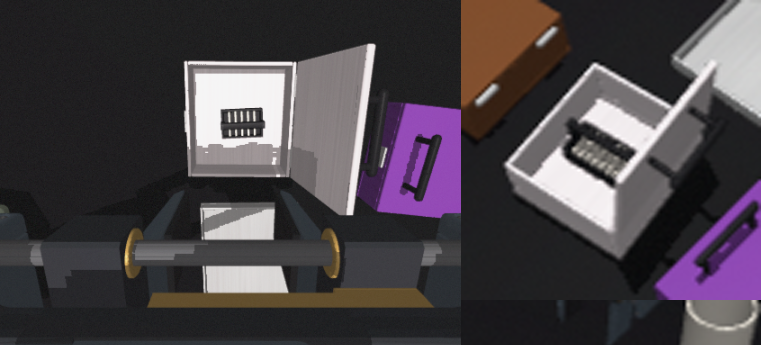

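Call:
apply_moves(increments=[[0.2,-0.001,-0.04,0,0,0,0],[0.2,-0.001,-0.04,0,0,0,0],[0.2,-0.001,-0.04,0,0,0,0],[0.2,-0.001,-0.04,0,0,0,0],[0.2,-0.001,-0.04,0,0,0,0]])

```text
time_s: 10.02
ee_pos: [493.1, 12.9, 307.8]
ee_rot: [-180.0, 0.0, 90.0]
force: [0.2, 0.1, -0.4]
gripper_width: 54.6
gripper_force: 0.0
```

Call:
apply_moves(increments=[[0.2,-0.001,-0.04,0,0,0,0],[0.2,-0.001,-0.04,0,0,0,0],[0.2,-0.001,-0.04,0,0,0,0],[0.2,-0.001,-0.04,0,0,0,0],[0.2,-0.001,-0.04,0,0,0,0]])

```text
time_s: 10.43
ee_pos: [487.9, -187.6, 307.8]
ee_rot: [-180.0, -0.0, 90.0]
force: [1.5, 0.5, 0.2]
gripper_width: 54.8
gripper_force: 0.0
```

Call:
apply_moves(increments=[[0.2,-0.001,-0.04,0,0,0,0],[0.2,-0.001,-0.035,0,0,0,0],[0.2,0,0,0,0,0,0],[0.2,0,0,0,0,0,0]])

```text
time_s: 10.77
ee_pos: [485.9, -262.1, 307.1]
ee_rot: [-179.9, -0.1, 89.8]
force: [0.0, -0.2, -0.9]
gripper_width: 54.6
gripper_force: 0.0
```

```bash
python3 - <<'E'
from h import *
f=cams.grab_frame("wrist"); np.save("w4.npy",f,allow_pickle=True)
g=cams.grab_frame("scene")
cv2.imwrite("pics/w4.png",np.hstack([cv2.resize(f["color"][50:250,200:400],(400,400),interpolation=cv2.INTER_CUBIC)[:,:,::-1],cv2.resize(g["color"][110:210,240:340],(400,400),interpolation=cv2.INTER_CUBIC)[:,:,::-1]]))
for c in("wrist",):
  for q in("long_rack_mid","short_rack_mid"):
    print(c,q,[(np.round(d["rect"]).tolist(),round(d["score"],2)) for d in finder.boxes_of(q,c)])
x=status.state();print(x["ee_pos"],x["ee_rot"])
E
```

```text
wrist long_rack_mid [([214.0, 118.0, 84.0, 43.0], 0.91)]
wrist short_rack_mid []
[ 486.18497814 -259.03104603  308.07628541] [ 1.79996496e+02 -2.74411157e-02  9.00855269e+01]
```

View pics/w4.png

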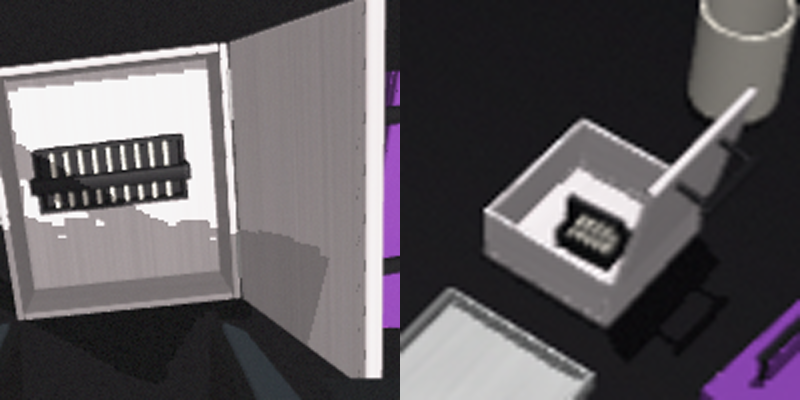

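```bash
python3 - <<'E'
from h import *
f=np.load("w4.npy",allow_pickle=True).item()
a,b=ray(f,(215.5,143),55),ray(f,(295,135.5),55);d=b-a
print(a,b,(a+b)/2,np.linalg.norm(d),np.degrees(np.arctan2(d[1],d[0])))
for uv in ((220,131),(291,117),(221,156.5),(294,148)):print(ray(f,uv,27))
E
```

```text
[ 432.02625426 -233.88113322   55.        ] [ 534.37225985 -224.61826652   55.        ] [ 483.19925705 -229.24969987   55.        ] 102.76432046053867 5.171488168589117
[ 435.04807322 -220.98687315   27.        ]
[ 531.49654477 -202.68064423   27.        ]
[ 435.19172807 -256.04535437   27.        ]
[ 536.72502838 -244.4924089    27.        ]
```

Call:
apply_moves(increments=[[0,-0.003,0.015,0,0,0,6.8],[0,0,0.0145,0,0,0,6.8],[0,0,0,-0.01,0,0,6.8],[0,0,0,-0.01,0,0,6.8],[0,0,0,-0.01,0,0,6.8]])

```text
time_s: 11.38
ee_pos: [483.3, -228.9, 278.3]
ee_rot: [180.0, 0.1, 124.5]
force: [-0.7, -0.2, 0.3]
gripper_width: 45.5
gripper_force: 0.0
```

Call:
apply_moves(increments=[[0,0,0,-0.01,0,0,6.8],[0,0,0,-0.01,0,0,6.8],[0,0,0,-0.01,0,0,6.8],[0,0,0,-0.01,0,0,6.8],[0,0,0,-0.01,0,0,6.8]])

```text
time_s: 11.8
ee_pos: [483.2, -229.2, 228.0]
ee_rot: [180.0, 0.0, 158.5]
force: [0.1, -0.3, -0.2]
gripper_width: 45.4
gripper_force: 0.0
```

Call:
apply_moves(increments=[[0,0,0,-0.01,0,0,6.8],[0,0,0,-0.01,0,0,6.8],[0,0,0,-0.01,0,0,6.8],[0,0,0,-0.01,0,0,6.8],[0,0,0,0,0,0,0]])

```text
time_s: 12.22
ee_pos: [482.1, -228.8, 186.5]
ee_rot: [179.9, -0.2, -174.6]
force: [0.2, 0.4, 0.2]
gripper_width: 45.5
gripper_force: 0.0
```

Call:
apply_moves(increments=[[0,0,0,-0.03,0,0,0],[0,0,0,-0.03,0,0,0],[0,0,0,0,0,0,0],[0,0,0,0,0,0,0],[0,0,0,0,0,0,0]])

```text
time_s: 12.63
ee_pos: [484.1, -230.7, 129.8]
ee_rot: [-179.9, 0.1, -174.8]
force: [-1.2, -0.2, 0.4]
gripper_width: 45.6
gripper_force: 0.0
```

```bash
python3 - <<'E'
from h import *
f=cams.grab_frame("wrist"); np.save("w5.npy",f,allow_pickle=True)
cv2.imwrite("pics/w5.png",f["color"][:,:,::-1])
x=status.state();print(x["ee_pos"],x["ee_rot"],x["qpos"])
# prediction of bar ends
y=np.radians(5.3);c=np.array([483.2,-229.4,55]);e=51.5*np.array([np.cos(y),np.sin(y),0])
print(proj(f,[c-e,c,c+e,x["ee_pos"]]))
E
```

```text
[ 484.31159485 -231.01291356  130.15913871] [-179.89250618    0.18176672 -174.81967168] [-2.67317293e+01  1.95264963e+01  1.03132505e+02  5.75952820e-03
  5.71298813e+01 -1.21915004e+02]
[[259.04945896 137.3986383 ]
 [259.07786339 204.68211365]
 [259.10312743 264.52671522]
 [256.46597824 249.76235601]]
```

View pics/w5.png

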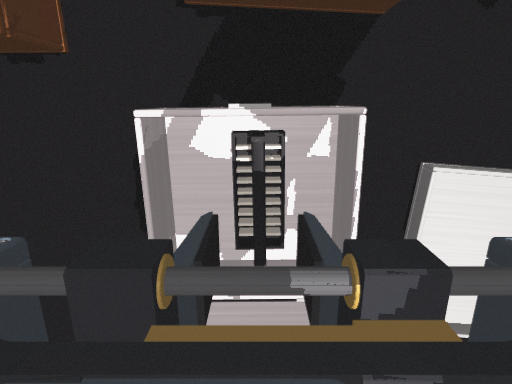

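Call:
apply_moves(increments=[[0,-0.001,0.001,-0.03,0,0,0],[0,0,0,-0.03,0,0,0],[0,0,0,-0.021,0,0,0],[0,0,0,0,0,0,0],[-1,0,0,0,0,0,0]], newtons=30)

```text
time_s: 13.1
ee_pos: [482.6, -230.0, 48.0]
ee_rot: [-180.0, 0.0, -174.8]
force: [0.3, 0.1, 0.6]
gripper_width: 41.3
gripper_force: 0.0
```

Call:
apply_moves(increments=[[-1,0,0,0,0,0,0],[-1,0,0,0,0,0,0],[-1,0,0,0,0,0,0],[-1,0,0,0,0,0,0],[-1,0,0,0,0,0,0]])

```text
time_s: 13.52
ee_pos: [482.4, -230.0, 47.9]
ee_rot: [-180.0, 0.1, -174.8]
force: [0.0, -0.0, 4.3]
gripper_width: 9.8
gripper_force: 30.0
```

Call:
apply_moves(increments=[[-1,0,0,0,0,0,0],[-1,0,0,0,0,0,0]])

```text
time_s: 13.68
ee_pos: [482.4, -230.0, 47.9]
ee_rot: [-180.0, 0.1, -174.8]
force: [-0.8, -0.2, 6.6]
gripper_width: 9.5
gripper_force: 30.0
```

Call:
apply_moves(increments=[[-1,0,0,0.015,0,0,0],[-1,0,0,0.03,0,0,0],[-1,0,0,0.035,0,0,0],[-1,0,0,0.03,0,0,0],[-1,0,0.01,0,0,0,0]])

```text
time_s: 14.1
ee_pos: [485.4, -222.3, 162.8]
ee_rot: [-179.6, 0.6, -174.9]
force: [0.3, -1.5, -1.8]
gripper_width: 9.9
gripper_force: 30.0
```

Call:
apply_moves(increments=[[-1,0,0.025,0,0,0,0],[-1,0,0.035,0,0,0,0],[-1,0,0.035,0,0,0,0],[-1,0,0.035,0,0,0,-2],[-1,0,0.035,0,0,0,-2]])

```text
time_s: 14.52
ee_pos: [480.8, -53.0, 156.1]
ee_rot: [180.0, -0.1, -178.9]
force: [1.5, 0.1, -1.5]
gripper_width: 9.9
gripper_force: 30.0
```

Call:
apply_moves(increments=[[-1,0.02,0.033,0,0,0,0],[-1,0.02,0.025,0,0,0,0],[-1,0.009,0.008,0,0,0,0],[-1,0,0,0,0,0,0],[-1,0,0,0,0,0,0]])

```text
time_s: 14.93
ee_pos: [530.2, 11.4, 156.0]
ee_rot: [-180.0, -0.2, -178.7]
force: [-0.8, -0.9, -1.5]
gripper_width: 10.0
gripper_force: 30.0
```

```bash
python3 - <<'E'
from h import *
f=cams.grab_frame("wrist"); g=cams.grab_frame("side")
cv2.imwrite("pics/w6.png",np.hstack([cv2.resize(f["color"],None,fx=.8,fy=.8)[:,:,::-1],cv2.resize(g["color"][130:290,170:370],(384,307),interpolation=cv2.INTER_CUBIC)[:,:,::-1]]))
x=status.state();print(x["ee_pos"],x["ee_rot"],x["force"],x["gripper_width"])
E
```

```text
[529.66183264  10.45978186 156.33568249] [-1.79982112e+02 -1.39428552e-01 -1.78838419e+02] [-0.53358581 -0.8453715  -1.14765584] 9.853714223006522
```

View pics/w6.png

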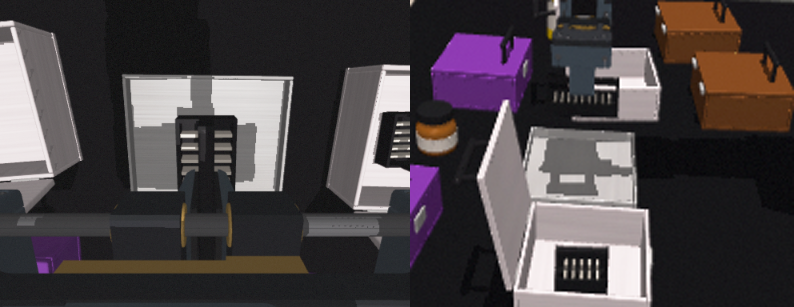

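Call:
apply_moves(increments=[[-1,0,0,-0.03,0,0,0],[-1,0,0,-0.03,0,0,0],[-1,0,0,-0.025,0,0,0],[-1,0,0,-0.015,0,0,0],[-1,0,0,0,0,0,0]])

```text
time_s: 15.45
ee_pos: [527.3, 10.0, 53.9]
ee_rot: [180.0, -0.5, -178.9]
force: [-0.6, -0.1, -2.3]
gripper_width: 10.0
gripper_force: 30.0
```

Call:
apply_moves(increments=[[-1,0,0,-0.003,0,0,0],[-1,0,0,-0.002,0,0,0],[-1,0,0,-0.002,0,0,0],[-1,0,0,0,0,0,0],[-1,0,0,0,0,0,0]])

```text
time_s: 15.87
ee_pos: [531.3, 11.2, 50.9]
ee_rot: [180.0, 0.1, -178.8]
force: [0.2, 0.1, -1.7]
gripper_width: 9.6
gripper_force: 30.0
```

Call:
apply_moves(increments=[[-1,0,0,-0.001,0,0,0],[-1,0,0,-0.001,0,0,0],[-1,0,0,0,0,0,0]])

```text
time_s: 16.12
ee_pos: [530.9, 11.4, 48.1]
ee_rot: [180.0, 0.0, -178.8]
force: [1.4, 0.0, -2.5]
gripper_width: 10.1
gripper_force: 30.0
```

Call:
apply_moves(increments=[[-1,0,0,-0.001,0,0,0],[-1,0,0,0,0,0,0]])

```text
time_s: 16.28
ee_pos: [531.0, 11.4, 47.0]
ee_rot: [180.0, 0.0, -178.8]
force: [0.1, 0.0, -1.5]
gripper_width: 9.5
gripper_force: 30.0
```

Call:
apply_moves(increments=[[-1,0,0,-0.001,0,0,0],[-1,0,0,0,0,0,0]])

```text
time_s: 16.45
ee_pos: [531.0, 11.3, 46.9]
ee_rot: [180.0, 0.0, -178.8]
force: [-1.2, 0.8, 5.4]
gripper_width: 9.9
gripper_force: 30.0
```

Call:
apply_moves(increments=[[-0.4,0,0,0,0,0,0],[-0.4,0,0,0,0,0,0],[-0.4,0,0,0,0,0,0],[-0.4,0,0,0,0,0,0]])

```text
time_s: 16.78
ee_pos: [531.0, 11.3, 46.0]
ee_rot: [180.0, 0.0, -178.8]
force: [-0.2, -0.0, -0.3]
gripper_width: 27.3
gripper_force: 0.0
```

Call:
apply_moves(increments=[[-0.4,0,0,0.015,0,0,0],[-0.4,0,0,0.035,0,0,0],[-0.4,0,0,0.04,0,0,0],[-0.4,0,0,0.04,0,0,0],[-0.4,0,0,0.04,0,0,0]])

```text
time_s: 17.2
ee_pos: [530.4, 11.3, 217.7]
ee_rot: [180.0, -0.0, -178.8]
force: [0.7, 0.1, -0.4]
gripper_width: 27.5
gripper_force: 0.0
```

Call:
apply_moves(increments=[[-0.54,0.011,0.018,0.03,0,0,-7],[-0.54,0.011,0.018,0.024,0,0,-7],[-0.54,0.011,0.019,0,0,0,-7],[-0.54,0.011,0.019,0,0,0,-7],[-0.54,0.011,0.019,0,0,0,-7]])

```text
time_s: 17.62
ee_pos: [586.4, 105.2, 270.7]
ee_rot: [180.0, 0.0, 145.8]
force: [-0.2, -0.5, 0.3]
gripper_width: 20.9
gripper_force: 0.0
```

Call:
apply_moves(increments=[[-0.54,0.011,0.019,0,0,0,-7],[-0.54,0.011,0.019,0,0,0,-7],[-0.54,0.011,0.019,0,0,0,-7],[-0.54,0.011,0.019,0,0,0,-7],[-0.54,0.011,0.019,0,0,0,-7]])

```text
time_s: 18.03
ee_pos: [641.3, 200.3, 269.7]
ee_rot: [-180.0, 0.0, 110.9]
force: [-0.1, 0.3, -0.3]
gripper_width: 20.6
gripper_force: 0.0
```

Call:
apply_moves(increments=[[-0.54,0.011,0.019,0,0,0,-7],[-0.54,0.011,0.019,0,0,0,-7],[-0.54,0.011,0.018,0,0,0,-7],[-0.54,0,0,0,0,0,0],[-0.54,0,0,0,0,0,0]])

```text
time_s: 18.45
ee_pos: [673.9, 255.9, 268.8]
ee_rot: [-179.9, 0.1, 90.4]
force: [-1.3, 0.4, 0.2]
gripper_width: 21.3
gripper_force: 0.0
```

```bash
python3 - <<'E'
from h import *
g=cams.grab_frame("side");f=cams.grab_frame("scene")
cv2.imwrite("pics/w7.png",np.hstack([cv2.resize(g["color"][130:330,150:370],(440,400),interpolation=cv2.INTER_CUBIC)[:,:,::-1],cv2.resize(f["color"][150:260,200:300],(360,400),interpolation=cv2.INTER_CUBIC)[:,:,::-1]]))
x=status.state();print(x["ee_pos"],x["ee_rot"],x["qpos"])
E
```

```text
[673.53010906 254.65358439 269.72705483] [-1.79948368e+02  5.04327862e-02  9.02699801e+01] [ 1.98094186e+01  3.11648856e+01  6.29840406e+01 -3.03369514e-02
  8.59166001e+01  1.95416388e+01]
```

View pics/w7.png

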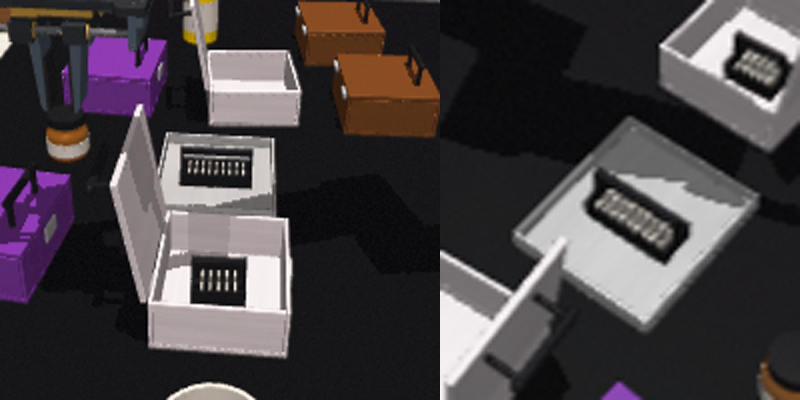

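Call:
apply_moves(increments=[[-0.54,0.001,0,-0.025,0,0,0],[-0.54,0,0,-0.02,0,0,0],[-0.54,-0.013,0,-0.01,0,0,0],[-0.54,-0.0145,0,-0.01,0,0,0],[-0.54,0,0,0,0,0,0]], newtons=15)

```text
time_s: 18.97
ee_pos: [643.8, 253.7, 203.2]
ee_rot: [-179.6, 0.1, 90.2]
force: [0.8, 0.4, -0.1]
gripper_width: 20.7
gripper_force: 0.0
```

Call:
apply_moves(increments=[[-0.54,0,0,-0.016,0,0,0],[-0.54,0,0,-0.016,0,0,0],[-0.54,0,0,0,0,0,0]])

```text
time_s: 19.22
ee_pos: [646.5, 254.0, 171.1]
ee_rot: [-179.8, 0.1, 90.2]
force: [-0.4, -0.6, -0.6]
gripper_width: 21.2
gripper_force: 0.0
```

Call:
apply_moves(increments=[[-1,0,0,0,0,0,0],[-1,0,0,0,0,0,0],[-1,0,0,0,0,0,0],[-1,0,0,0,0,0,0]])

```text
time_s: 19.55
ee_pos: [646.9, 255.0, 174.2]
ee_rot: [-180.0, 0.0, 90.2]
force: [-3.9, -1.1, 2.4]
gripper_width: 10.2
gripper_force: 15.0
```

Call:
apply_moves(increments=[[-1,-0.018,0,0.0082,0,0,0],[-1,-0.0215,0,0.0056,0,0,0],[-1,-0.0221,0,0.0018,0,0,0],[-1,-0.0221,0,-0.002,0,0,0]])

```text
time_s: 19.88
ee_pos: [567.1, 255.7, 190.5]
ee_rot: [179.3, -0.2, 90.2]
force: [1.7, -1.0, 2.2]
gripper_width: 10.5
gripper_force: 15.0
```

Call:
apply_moves(increments=[[-1,-0.0214,0,-0.0058,0,0,0],[-1,-0.0201,0,-0.0095,0,0,0],[-1,-0.0181,0,-0.0128,0,0,0]])

```text
time_s: 20.13
ee_pos: [505.0, 256.1, 162.1]
ee_rot: [179.6, -0.2, 90.2]
force: [-0.7, 0.9, 2.9]
gripper_width: 10.3
gripper_force: 15.0
```

Call:
apply_moves(increments=[[-1,-0.0156,0,-0.0158,0,0,0],[-1,-0.0127,0,-0.0183,0,0,0],[-1,-0.005,0,-0.01,0,0,0],[-1,-0.004,0,-0.008,0,0,0],[-1,0,0,0,0,0,0]])

```text
time_s: 20.55
ee_pos: [464.8, 256.2, 106.0]
ee_rot: [-179.8, -0.1, 90.2]
force: [-6.0, 2.7, -0.5]
gripper_width: 10.6
gripper_force: 15.0
```

Call:
apply_moves(increments=[[-1,-0.0005,0,-0.002,0,0,0],[-1,0,0,-0.002,0,0,0],[-1,0,0,0,0,0,0],[-1,0,0,0,0,0,0]])

```text
time_s: 20.88
ee_pos: [463.6, 256.2, 102.7]
ee_rot: [-179.7, -0.1, 90.1]
force: [-9.5, 3.5, 2.1]
gripper_width: 10.4
gripper_force: 15.0
```

Call:
apply_moves(increments=[[-1,0,0,-0.002,0,0,0],[-1,0,0,0,0,0,0],[-1,0,0,-0.002,0,0,0],[-1,0,0,0,0,0,0]])

```text
time_s: 21.22
ee_pos: [463.2, 256.2, 100.6]
ee_rot: [-179.7, -0.1, 90.1]
force: [-13.3, 1.8, 15.7]
gripper_width: 10.4
gripper_force: 15.0
```

Call:
apply_moves(increments=[[-0.3,0,0,0,0,0,0],[-0.3,0,0,0,0,0,0],[-0.3,0,0,0,0,0,0],[-0.3,0,0,0.01,0,0,0],[-0.3,0,0,0.03,0,0,0]])

```text
time_s: 21.63
ee_pos: [464.6, 254.1, 136.0]
ee_rot: [-179.6, 0.2, 90.2]
force: [-0.0, 0.2, 0.0]
gripper_width: 31.7
gripper_force: 0.0
```

Call:
apply_moves(increments=[[-0.3,0,0,0.04,0,0,0],[-0.3,0,0,0.04,0,0,0],[-0.3,0,-0.03,0.02,0,0,0],[-0.3,0,-0.035,0,0,0,0],[-0.3,0,0,0,0,0,0]])

```text
time_s: 22.05
ee_pos: [467.3, 186.4, 241.4]
ee_rot: [179.7, 0.1, 90.0]
force: [-0.4, -0.9, -0.3]
gripper_width: 32.1
gripper_force: 0.0
```

```bash
python3 - <<'E'
from h import *
g=cams.grab_frame("side");f=cams.grab_frame("scene")
cv2.imwrite("pics/w8.png",np.hstack([cv2.resize(g["color"][190:310,190:320],(433,400),interpolation=cv2.INTER_CUBIC)[:,:,::-1],cv2.resize(f["color"][90:290,170:350],(360,400),interpolation=cv2.INTER_CUBIC)[:,:,::-1]]))
x=status.state();print(x["ee_pos"],x["time_s"])
E
```

```text
[466.86650768 189.62049865 239.48375058] 22.15
```

View pics/w8.png

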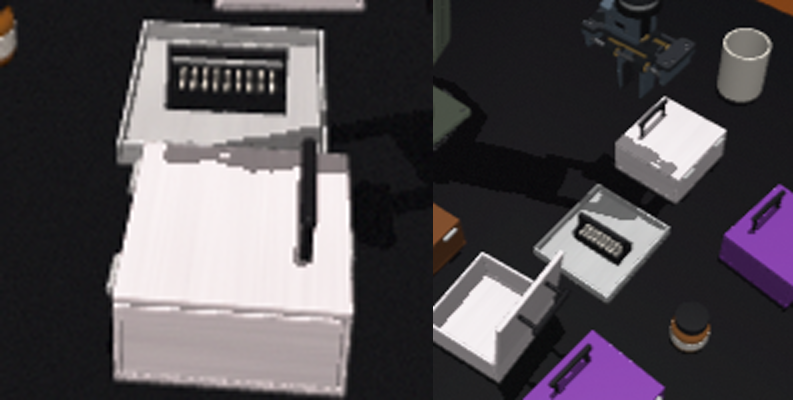

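```bash
python3 - <<'E'
from h import *
b=cv2.cvtColor(cv2.imread("pics/b.png"),6); g=cv2.cvtColor(cams.grab_frame("side")["color"],7)
# handle patch and front-left edge patch
for n,(x,y,w,h) in {"handle":(272,228,22,45),"edge":(265,275,40,22),"corner":(285,270,18,22)}.items():
    t=b[y:y+h,x:x+w]; r=cv2.matchTemplate(g[y-6:y+h+6,x-6:x+w+6],t,5); _,m,_,l=cv2.minMaxLoc(r); print(n,m,l[0]-6,l[1]-6, np.round(r[4:9,6],3))
E
```

```text
handle 0.8833019137382507 0 0 [0.828 0.86  0.883 0.87  0.849]
edge 0.9999048709869385 0 0 [0.959 0.973 1.    0.972 0.956]
corner 0.9999111294746399 0 0 [0.979 0.989 1.    0.989 0.978]
```

```bash
python3 -c "
from workcell import env
print(env.job_done())"
```

```text
the job is handed in; nothing more can be done
None
```

The job is handed in at about 22 s of the 72 s allowed. The longer rack stands upright on the tray floor, the case with the shorter rack is shut, the emptied case is open, and the jug, bottle and jar were not touched.

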